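# Turn the jar carousel to the red cap

## Robot

A 7-joint arm with a two-finger parallel gripper is mounted at the origin on the work surface. World frame = base frame: x ahead of the robot, y to its left, z up, the work surface at z = 0. Lengths are in m, angles in rad, forces in N, time in s.
With the tool pointing down it reaches from about 0.425 to 0.95 m from the base axis. Payload 4.7 kg.
Tool frame: the origin (TCP) lies on the front face of the gripper's body, between the roots of the fingers; the fingertips stand 73 mm ahead of it and the grasp point (between the pads) lies 54 mm ahead of it; z points along the fingers, y is the direction in which the jaws open and shut (so a half turn about z gives the same grasp; the last joint's range is limited). The gripper opens to 85 mm and grips with 20 to 120 N. Pads are 22 mm wide; open, the fingers measure 114 mm over their backs; the gripper's body (76 mm by 85 mm) begins 54 mm behind the grasp point. The pads swing forward as they close: fully open they stand 13 mm farther back than shut.
Start: joints at [1.15, 0.469, -0.049, 1.532, 0.024, 1.141, -0.082], TCP at [0.258, -0.624, 0.304] pointing down, gripper open.
Joint ranges: [-2.59, 2.59], [-0.33, 1.99], [-1.39, 1.29], [0.1, 2.45], [-1.04, 4.18], [0.21, 1.99], [-2.66, 2.66]. Speed limits (rad/s): [2.57, 2.57, 3.14, 3.14, 3.14, 3.14, 3.14].

## Interface

Orientations are given as a rotation vector (axis times angle).
In Python, from station import sensors, cams, job gives the robot as it stands.
- The arm moves only by the tool apply_moves, never from a script. Its argument "plan" is a list that holds one entry, the list of rows, each a list of 7 numbers: the turn, a rotation vector about the tool's x, y, z in rad, then the shift along the tool's x, y, z in m, then the finger opening in m, from 0 to 0.0854. In form: [[[rx, ry, rz, tx, ty, tz, hand], ...]]. A call has 1 to 10 rows; each row is the pose to reach, as a shift and turn from the pose measured when the call began, along the tool's axes at that moment; what a row does not reach only later rows make up. A row lasts 1/12 s, in which the tool goes at most 41.7 mm and 7.16 degrees, less where a joint would pass 70% of its speed; a pose out of reach is approached as far as the arm can. A call with a gripper value outside its range is refused whole. The fingers move at their own pace and stop on an object; "squeeze" is the grip in N (left out, the last holds). Time passes only in rows, so rows that repeat a pose let the fingers close. It gives the time, the measured TCP pose, the force and the opening at its end, in the units of the state.
- sensors.get_obs(): the state, without advancing time (a new reading comes with each control period).
- cams.grab_frame(name): name is "side" or "top" or "wrist"; returns a dict with "img" (400x640x3 uint8, blue, green, red), "K" (3x3 intrinsics, pixels), "cam_to_world" (4x4, takes a point from camera to world coordinates). Camera axes: x right, y down, z forward; pixel columns grow to the right and rows downward; lengths in m; the calibration is good to about 2 mm. A picture is of the moment at which its call begins. There is no depth.
- job.finish_job(): hands the job in, once; it reports no verdict.
The state is a dict: "time_s": time; "joints": joint angles; "joint_velocities": joint speeds; "joint_torque": joint torques, N m; "tcp_pos": TCP position; "eef_rot": TCP orientation; "force": force on the tool from outside, world axes, zero at the start; "wrist_torque": the same for the moment, N m; "opening": finger opening in m.
Only numpy, scipy, OpenCV 4.12 (cv2) and the standard library are available. Lean on these libraries where they do the work, as an engineer would, in place of code of your own. Each camera call takes 0.05 s, during which the arm holds its last target. There are 200 camera calls.

## Task

Turn the jar carousel, either way round, by pushing the orange finger tabs on its rim, until the red-capped jar stands at the front, squarely in line with the yellow arrow on the foot. Leave the jars themselves alone - do not touch, lift or tip any of them, they ride along in their bays - and leave the other things on the bench where they lie. Finish with the carousel at rest and the hand clear of it.

Things in the scene. Friction and masses are not known exactly. Their poses are not given: they have to be found in the camera images.
- base: dark steel foot of the jar carousel, fixed, 156 mm wide, 18 mm high. Origin on the turning axis at table height. Its -x axis is the FRONT, facing the robot give or take 30 degrees. There a flat tongue, 40 mm wide, 10 mm high with the arrow, reaches 190 mm out from the axis and bears a yellow arrow head on the line through the axis, tip towards the axis. The carousel's place differs
- platter (a joint): turning angle of the carousel platter, rad, 0 at the start wherever that is, growing anticlockwise seen from above; turns either way more than a full turn. Light friction (0.08 N m, under 1 N at a tab) stops it once it is no longer pushed
- hub (a point): top of the platter's dark steel hub (28 mm across), on the turning axis, 72 mm above the table. The grey platter is a disc of 90 mm radius, underside 20 mm and top 32 mm above the table, with six bays of 60 degrees parted by thin fences 12 mm high
- tab (a point): middle of one of six like orange finger tabs (in line with the fences, every 60 degrees), 115 mm from the axis, 40 mm above the table. Each is an upright radial plate 8 mm thick, from 88 to 135 mm from the axis and 20 to 60 mm above the table. Outside the disc, the gap between tabs is open down to the table but for the foot's tongue. Moves with the platter
- jar_red: amber glass jar with a red screw cap, 36 mm across, 50 mm high, about 60 g, standing loose in the middle of one of the bays, its axis 58 mm from the carousel's axis, midway between two tabs in angle. Origin at the centre of its underside, 32 mm above the table; its top 82 mm above the table. Rides along when the platter turns; this is the jar to bring to the front
- jar_white: amber glass jar with a white screw cap, 36 mm across, 50 mm high, about 60 g, standing loose in the middle of one of the bays, its axis 58 mm from the carousel's axis, midway between two tabs in angle. Origin at the centre of its underside, 32 mm above the table; its top 82 mm above the table. Rides along when the platter turns; which bay it stands in differs, two bays are empty
- jar_blue: amber glass jar with a blue screw cap, 36 mm across, 50 mm high, about 60 g, standing loose in the middle of one of the bays, its axis 58 mm from the carousel's axis, midway between two tabs in angle. Origin at the centre of its underside, 32 mm above the table; its top 82 mm above the table. Rides along when the platter turns; which bay it stands in differs, two bays are empty
- jar_green: amber glass jar with a green screw cap, 36 mm across, 50 mm high, about 60 g, standing loose in the middle of one of the bays, its axis 58 mm from the carousel's axis, midway between two tabs in angle. Origin at the centre of its underside, 32 mm above the table; its top 82 mm above the table. Rides along when the platter turns; which bay it stands in differs, two bays are empty
- cup: stainless steel measuring cup, 64 mm across, 50 mm high, loose on the table; origin at the centre of its underside. Bystander
- axle: chrome skate axle with two nuts, 70 mm long along its x axis, 13 mm high, loose on the table; origin under its middle. Bystander
- spacer: white plastic wheel spacer, a tube 18 mm across and 22 mm high, standing on end; origin at the centre of its underside. Bystander
- pick: yellow nylon shield pick, about 118 mm long along its x axis, 8 mm high, lying on the table; origin under its handle's front part. Bystander
There are look-alikes about, which are no part of the job. What is shaped like the jar_red but brown is not meant. What is shaped like the jar_blue but brown is not meant.

How it is judged:
By the outcome, as a careful person would: the job done as asked, in the order asked, and still so for the second after the job is handed in, with the robot touching nothing.
It also fails if it takes over 58 s, if anything falls off the work surface, if the arm or the gripper's body presses on something with over 40 N, if the wrist force passes 120 N, or if a joint passes its speed limit or range.

## Working session

There is one attempt and no reset: what is moved stays moved. The work goes in short steps, Python scripts to look and compute and a tool call to move; the robot and the scene stay as the last step left them, time stands still between calls to the robot, and variables do not carry over. Pictures are saved under pics/ and viewed, about 8 in all and at most 12, crops included, and the job is handed in when it is done.

Besides the shell and the picture viewer there is one more tool, called after "Call:" as name(argument=value, ...), one argument or row to a line, values as JSON. apply_moves: Moves the arm, as the interface text tells. Its arguments: {"type":"object","properties":{"plan":{"type":"array"},"squeeze":{"type":"number"}},"required":["plan"]}

```bash
ls; mkdir -p pics
python3 - <<'E'
from station import sensors,cams
import cv2,numpy as np
o=sensors.get_obs();print({k:np.round(v,3) for k,v in o.items()})
for n in("top","side"):
    f=cams.grab_frame(n);cv2.imwrite(f"pics/{n}0.png",f["img"]);print(n,f["K"].round(1).tolist(),f["cam_to_world"].round(3).tolist())
E
```

```text
pics
{'time_s': np.float64(0.0), 'joints': array([ 1.15 ,  0.469, -0.049,  1.534,  0.024,  1.141, -0.082]), 'joint_velocities': array([-0.001, -0.   , -0.   ,  0.001, -0.001,  0.001, -0.001]), 'joint_torque': array([-0.0000e+00, -5.1031e+01, -4.7000e-02, -2.3771e+01,  1.1000e-02,
        8.0000e-03,  0.0000e+00]), 'tcp_pos': array([ 0.258, -0.623,  0.303]), 'eef_rot': array([-3.08e+00, -6.11e-01,  1.00e-03]), 'force': array([-0.509,  0.761, -0.122]), 'wrist_torque': array([-0.005,  0.079, -0.009]), 'opening': np.float64(0.085)}
top [[382.3, 0.0, 328.0], [0.0, 382.3, 201.8], [0.0, 0.0, 1.0]] [[-0.009, -0.996, 0.09, 0.545], [-1.0, 0.009, 0.001, 0.041], [-0.002, -0.09, -0.996, 1.078], [0.0, 0.0, 0.0, 1.0]]
side [[439.1, 0.0, 321.1], [0.0, 439.1, 197.7], [0.0, 0.0, 1.0]] [[-0.786, -0.33, 0.522, 0.165], [-0.618, 0.428, -0.66, 0.666], [-0.006, -0.841, -0.54, 0.578], [0.0, 0.0, 0.0, 1.0]]
```

View pics/top0.png

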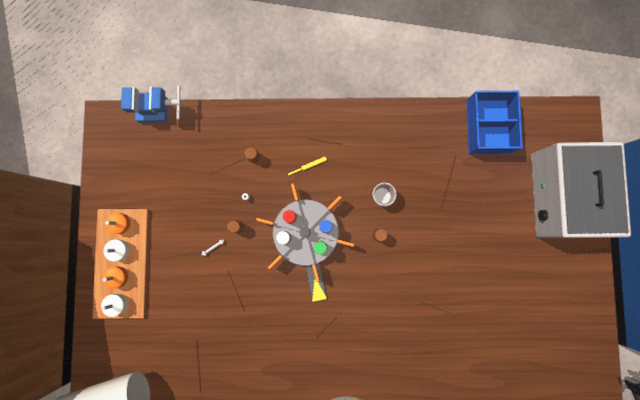

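The top view shows the carousel hub at about (306,232), the red cap at (289,216) and the yellow arrow at (318,290). The brown look-alike jars stand on the table at (251,154), (234,227) and (381,236). Next I'll enlarge a crop to confirm the red one.

```bash
python3 - <<'E'
import cv2
i=cv2.imread("pics/top0.png")[140:310,220:410];cv2.imwrite("pics/c0.png",cv2.resize(i,None,fx=4,fy=3.5 if 0 else 4,interpolation=cv2.INTER_CUBIC)[:600*2][:680])
E
python3 - <<'E'
import cv2
i=cv2.imread("pics/top0.png")[165:310,220:410];cv2.imwrite("pics/c0.png",cv2.resize(i,None,fx=4,fy=4,interpolation=cv2.INTER_CUBIC))
E
```

```text
(no output)
```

View pics/c0.png

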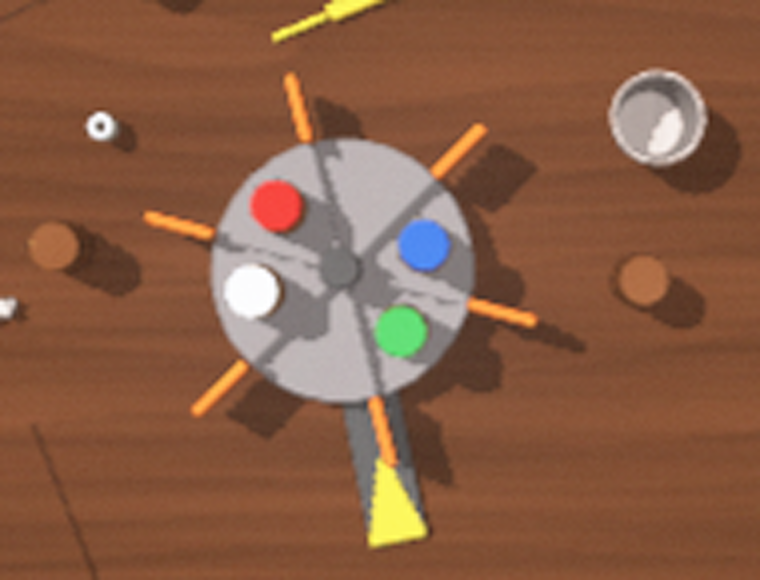

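The crop confirms it: the red cap at (276,206) sits on the platter and is the only red one, and the brown ones stand on the table. The tab outer ends in the crop are (289,75), (484,127), (535,322), (389,463), (194,412) and (147,215). The arrow runs from tip (385,460) to base middle (398,540).

```bash
cat > h.py <<'E'
import numpy as np,cv2
from station import sensors,cams,job
def pt(f,u,v,z):
    T=f["cam_to_world"];d=T[:3,:3]@np.linalg.solve(f["K"],[u,v,1]);return (T[:3,3]+d*(z-T[2,3])/d[2])[:2]
E
python3 - <<'E'
from h import *
f=cams.grab_frame("top")
P=lambda c,z:pt(f,220+c[0]/4,165+c[1]/4,z)
h=P((340,268),.072);print("hub",h)
tabs=[P(c,.06) for c in[(289,75),(484,127),(535,322),(389,463),(194,412),(147,215)]]
print("ctr",np.mean(tabs,0))
h=(np.mean(tabs,0)+h)/2
def s(n,p):d=p-h;print(n,p.round(3),np.hypot(*d).round(3),np.degrees(np.arctan2(d[1],d[0])).round(1))
for t in tabs:s("tab",t)
for n,c,z in[("red",(276,206),.082),("white",(252,291),.082),("blue",(423,244),.082),("green",(401,331),.082),("tip",(385,460),.01),("base",(398,540),.01),("brownR",(644,281),.05),("brownL",(54,246),.05),("cup",(658,118),.05),("spacer",(100,126),.022),("pick",(275,38),.004),("pick2",(385,0),.004)]:s(n,P(c,z))
E
```

```text
hub [0.55755702 0.10375617]
ctr [0.55783527 0.10473087]
tab [0.687 0.138] 0.134 14.7
tab [0.651 0.008] 0.134 -46.0
tab [ 0.521 -0.024] 0.134 -105.9
tab [0.43  0.073] 0.132 -166.2
tab [0.464 0.201] 0.135 134.1
tab [0.594 0.233] 0.134 74.2
red [0.598 0.145] 0.057 45.1
white [0.543 0.16 ] 0.058 104.6
blue [0.573 0.049] 0.057 -75.0
green [0.516 0.064] 0.058 -135.6
tip [0.426 0.077] 0.134 -168.3
base [0.372 0.068] 0.189 -169.1
brownR [ 0.547 -0.098] 0.203 -92.9
brownL [0.574 0.297] 0.194 85.1
cup [ 0.657 -0.11 ] 0.236 -65.1
spacer [0.658 0.273] 0.196 59.3
pick [0.722 0.154] 0.171 16.8
pick2 [0.748 0.075] 0.193 -8.6
```

```bash
cat >> h.py <<'E'
from scipy.spatial.transform import Rotation as Ro
C=np.array([.5577,.1043])
def pol(r,a):a=np.radians(a);return C+r*np.array([np.cos(a),np.sin(a)])
def rows(W):
    o=sensors.get_obs();R=Ro.from_rotvec(o["eef_rot"])
    for w in W:print((R.inv().apply(np.array(w)-o["tcp_pos"])).round(3).tolist())
    z=R.inv().apply([0,0,1]);print("tilt fix",np.cross([0,0,-1],z).round(3),"tcp",o["tcp_pos"].round(4))
E
python3 - <<'E'
from h import *
rows([[*pol(.118,-72),.303]])
E
```

```text
[0.546, -0.44, 0.001]
tilt fix [-0.001  0.     0.   ] tcp [ 0.2577 -0.6235  0.3031]
```

Call:
apply_moves(
  plan=[
    [[0, 0, 0, 0.039, -0.031, 0, 0.0], [0, 0, 0, 0.07, -0.057, 0, 0.0], [0, 0, 0, 0.1, -0.08, 0, 0.0], [0, 0, 0, 0.13, -0.105, 0, 0.0], [0, 0, 0, 0.16, -0.13, 0, 0.0], [0, 0, 0, 0.19, -0.153, 0, 0.0], [0, 0, 0, 0.22, -0.177, 0, 0.0], [0, 0, 0, 0.25, -0.2, 0, 0.0], [0, 0, 0, 0.28, -0.225, 0, 0.0], [0, 0, 0, 0.31, -0.25, 0, 0.0]],
  ],
  squeeze=20,
)

```text
time_s: 0.98
tcp_pos: [0.4491, -0.2723, 0.3034]
eef_rot: [-3.08, -0.611, 0.001]
force: [0.3, -0.6, -0.1]
opening: -0.0001
```

Run:
```python
from h import *
rows([[*pol(.118,-72),.303],[*pol(.118,-72),.2]])
```

```text
[0.235, -0.189, 0.001]
[0.235, -0.189, 0.104]
tilt fix [-0.001  0.     0.   ] tcp [ 0.4491 -0.2723  0.3034]
```

Call:
apply_moves(
  plan=[
    [[0, 0, 0, 0.03, -0.024, 0, 0.0], [0, 0, 0, 0.06, -0.048, 0, 0.0], [0, 0, 0, 0.09, -0.072, 0, 0.0], [0, 0, 0, 0.12, -0.096, 0, 0.0], [0, 0, 0, 0.15, -0.12, 0, 0.0], [0, 0, 0, 0.18, -0.145, 0.01, 0.0], [0, 0, 0, 0.21, -0.17, 0.035, 0.0], [0, 0, 0, 0.235, -0.189, 0.07, 0.0], [0, 0, 0, 0.235, -0.189, 0.104, 0.0], [0, 0, 0, 0.235, -0.189, 0.104, 0.0]],
  ],
)

```text
time_s: 1.82
tcp_pos: [0.5906, -0.0047, 0.1921]
eef_rot: [-3.074, -0.618, 0.021]
force: [-1.7, -0.8, -0.6]
opening: -0.0002
```

Run:
```python
from h import *
rows([[*pol(.118,-72),.112]])
f=cams.grab_frame("side");cv2.imwrite("pics/s1.png",f["img"])
```

```text
[0.003, 0.005, 0.08]
tilt fix [-0.008  0.012  0.   ] tcp [ 0.5906 -0.0047  0.1921]
```

View pics/s1.png

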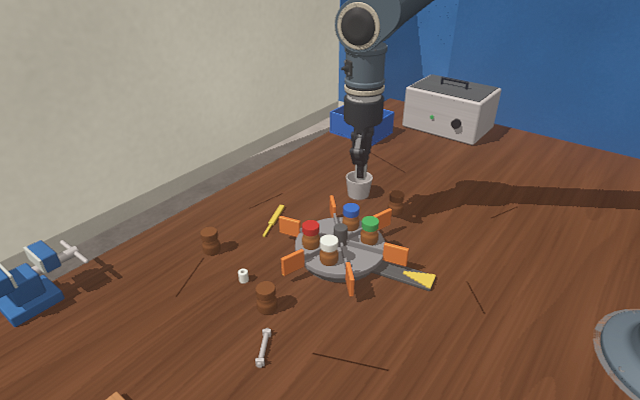

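The side view shows the hand over the bay gap, with fingertips at about (360,180) and the carousel undisturbed. I'll go down now.

Call:
apply_moves(
  plan=[
    [[0, 0, 0, 0.003, 0.005, 0.02, 0.0], [0, 0, 0, 0.003, 0.005, 0.04, 0.0], [0, 0, 0, 0.003, 0.005, 0.06, 0.0], [0, 0, 0, 0.003, 0.005, 0.08, 0.0], [0, 0, 0, 0.003, 0.005, 0.08, 0.0], [0, 0, 0, 0.003, 0.005, 0.08, 0.0]],
  ],
)

```text
time_s: 2.37
tcp_pos: [0.5959, -0.0114, 0.1164]
eef_rot: [-3.079, -0.612, 0.015]
force: [0.4, -0.1, 0.5]
opening: 0.0001
```

Run:
```python
from h import *
rows([[*pol(.118,a),.112] for a in np.arange(-70,-51,2)])
```

```text
[0.004, -0.004, 0.004]
[0.008, -0.003, 0.004]
[0.012, -0.004, 0.004]
[0.016, -0.004, 0.004]
[0.02, -0.004, 0.004]
[0.024, -0.004, 0.004]
[0.028, -0.005, 0.004]
[0.033, -0.006, 0.004]
[0.037, -0.007, 0.004]
[0.041, -0.008, 0.004]
tilt fix [-0.005  0.009  0.   ] tcp [ 0.5959 -0.0114  0.1164]
```

Call:
apply_moves(
  plan=[
    [[0, 0, 0, 0.004, -0.004, 0.004, 0.0], [0, 0, 0, 0.008, -0.004, 0.004, 0.0], [0, 0, 0, 0.012, -0.004, 0.004, 0.0], [0, 0, 0, 0.016, -0.004, 0.004, 0.0], [0, 0, 0, 0.02, -0.004, 0.004, 0.0], [0, 0, 0, 0.024, -0.004, 0.004, 0.0], [0, 0, 0, 0.028, -0.005, 0.004, 0.0], [0, 0, 0, 0.033, -0.006, 0.004, 0.0], [0, 0, 0, 0.037, -0.007, 0.004, 0.0], [0, 0, 0, 0.041, -0.008, 0.004, 0.0]],
  ],
)

```text
time_s: 3.2
tcp_pos: [0.6309, 0.0121, 0.112]
eef_rot: [-3.078, -0.612, 0.016]
force: [-1.7, 0.2, 0.2]
opening: 0.0
```

```bash
cat >> h.py <<'E'
def where():
    p=sensors.get_obs()["tcp_pos"][:2]-C;return np.hypot(*p).round(4),np.degrees(np.arctan2(p[1],p[0])).round(1)
E
python3 - <<'E'
from h import *
print(where())
rows([[*pol(.118,a),.112] for a in np.arange(-49,-21,3)])
f=cams.grab_frame("top");cv2.imwrite("pics/t2.png",cv2.resize(f["img"][150:310,220:410],None,fx=3,fy=3))
E
```

```text
(np.float64(0.1177), np.float64(-51.5))
[0.005, -0.001, -0.0]
[0.011, -0.003, -0.0]
[0.017, -0.006, -0.0]
[0.022, -0.009, -0.0]
[0.028, -0.012, -0.0]
[0.033, -0.015, -0.0]
[0.038, -0.018, -0.0]
[0.043, -0.022, -0.0]
[0.047, -0.026, -0.0]
[0.052, -0.03, -0.0]
tilt fix [-0.005  0.009  0.   ] tcp [0.6309 0.0121 0.112 ]
```

View pics/t2.png

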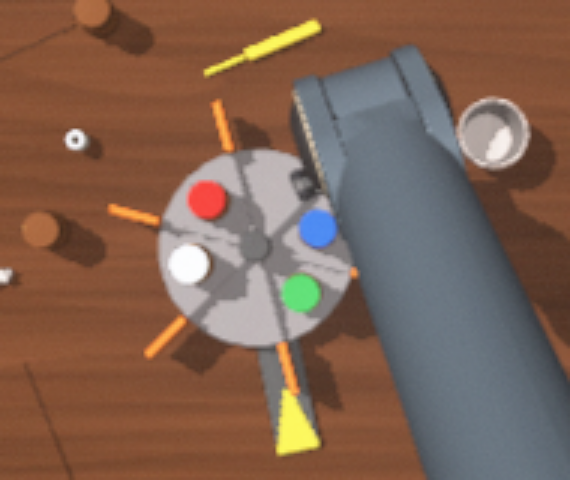

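The hand is at the tab and the platter has barely moved. I'll sweep on.

Call:
apply_moves(
  plan=[
    [[0, 0, 0, 0.005, -0.001, 0, 0.0], [0, 0, 0, 0.011, -0.003, 0, 0.0], [0, 0, 0, 0.017, -0.006, 0, 0.0], [0, 0, 0, 0.022, -0.009, 0, 0.0], [0, 0, 0, 0.028, -0.012, 0, 0.0], [0, 0, 0, 0.033, -0.015, 0, 0.0], [0, 0, 0, 0.038, -0.018, 0, 0.0], [0, 0, 0, 0.043, -0.022, 0, 0.0], [0, 0, 0, 0.047, -0.026, 0, 0.0], [0, 0, 0, 0.052, -0.03, 0, 0.0]],
  ],
)

```text
time_s: 4.08
tcp_pos: [0.6681, 0.0609, 0.1117]
eef_rot: [-3.078, -0.613, 0.014]
force: [-0.7, -1.0, 1.0]
opening: 0.0002
```

Run:
```python
from h import *
print(where())
rows([[*pol(.118,a),.112] for a in np.arange(-20,8,3)])
```

```text
(np.float64(0.1186), np.float64(-21.5))
[0.002, -0.003, -0.0]
[0.006, -0.007, -0.0]
[0.009, -0.012, -0.0]
[0.013, -0.017, -0.0]
[0.016, -0.022, -0.0]
[0.019, -0.028, -0.0]
[0.022, -0.033, -0.0]
[0.024, -0.039, -0.0]
[0.027, -0.045, -0.0]
[0.028, -0.051, -0.0]
tilt fix [-0.005  0.008  0.   ] tcp [0.6681 0.0609 0.1117]
```

Call:
apply_moves(
  plan=[
    [[0, 0, 0, 0.002, -0.003, 0, 0.0], [0, 0, 0, 0.006, -0.007, 0, 0.0], [0, 0, 0, 0.009, -0.012, 0, 0.0], [0, 0, 0, 0.013, -0.017, 0, 0.0], [0, 0, 0, 0.016, -0.022, 0, 0.0], [0, 0, 0, 0.019, -0.028, 0, 0.0], [0, 0, 0, 0.022, -0.033, 0, 0.0], [0, 0, 0, 0.024, -0.039, 0, 0.0], [0, 0, 0, 0.027, -0.045, 0, 0.0], [0, 0, 0, 0.028, -0.051, 0, 0.0]],
  ],
)

```text
time_s: 4.92
tcp_pos: [0.6747, 0.1195, 0.1118]
eef_rot: [-3.078, -0.613, 0.014]
force: [0.1, -0.8, 0.4]
opening: -0.0002
```

Run:
```python
from h import *
print(where())
rows([[*pol(.118,a),.112] for a in np.arange(9,37,3)])
```

```text
(np.float64(0.1179), np.float64(7.4))
[0.001, -0.003, -0.0]
[0.002, -0.009, -0.0]
[0.003, -0.015, -0.0]
[0.004, -0.021, -0.0]
[0.004, -0.028, -0.0]
[0.004, -0.034, -0.0]
[0.004, -0.04, -0.0]
[0.003, -0.046, -0.0]
[0.002, -0.052, 0.0]
[0.001, -0.058, 0.0]
tilt fix [-0.005  0.008  0.   ] tcp [0.6747 0.1195 0.1118]
```

Call:
apply_moves(
  plan=[
    [[0, 0, 0, 0.001, -0.003, 0, 0.0], [0, 0, 0, 0.002, -0.009, 0, 0.0], [0, 0, 0, 0.003, -0.015, 0, 0.0], [0, 0, 0, 0.004, -0.021, 0, 0.0], [0, 0, 0, 0.004, -0.028, 0, 0.0], [0, 0, 0, 0.004, -0.034, 0, 0.0], [0, 0, 0, 0.004, -0.04, 0, 0.0], [0, 0, 0, 0.003, -0.046, 0, 0.0], [0, 0, 0, 0.002, -0.052, 0, 0.0], [0, 0, 0, 0.001, -0.058, 0, 0.0]],
  ],
)

```text
time_s: 5.75
tcp_pos: [0.653, 0.174, 0.1121]
eef_rot: [-3.078, -0.613, 0.013]
force: [-0.0, -0.4, -0.2]
opening: -0.0001
```

Run:
```python
from h import *
print(where())
rows([[*pol(.118,a),.112] for a in np.arange(38,66,3)])
```

```text
(np.float64(0.1181), np.float64(36.1))
[-0.001, -0.004, 0.0]
[-0.003, -0.01, 0.0]
[-0.005, -0.015, 0.0]
[-0.007, -0.021, 0.0]
[-0.01, -0.027, 0.0]
[-0.013, -0.032, 0.0]
[-0.016, -0.037, 0.0]
[-0.02, -0.042, 0.0]
[-0.024, -0.047, 0.001]
[-0.028, -0.052, 0.001]
tilt fix [-0.005  0.008  0.   ] tcp [0.653  0.174  0.1121]
```

Call:
apply_moves(
  plan=[
    [[0, 0, 0, -0.001, -0.004, 0, 0.0], [0, 0, 0, -0.003, -0.01, 0, 0.0], [0, 0, 0, -0.005, -0.015, 0, 0.0], [0, 0, 0, -0.007, -0.021, 0, 0.0], [0, 0, 0, -0.01, -0.027, 0, 0.0], [0, 0, 0, -0.013, -0.032, 0, 0.0], [0, 0, 0, -0.016, -0.037, 0, 0.0], [0, 0, 0, -0.02, -0.042, 0, 0.0], [0, 0, 0, -0.024, -0.047, 0, 0.0], [0, 0, 0, -0.028, -0.052, 0, 0.0]],
  ],
)

```text
time_s: 6.58
tcp_pos: [0.6067, 0.2115, 0.1126]
eef_rot: [-3.078, -0.613, 0.013]
force: [1.0, -1.8, -0.4]
opening: 0.0001
```

Run:
```python
from h import *
print(where())
rows([[*pol(.118,a),.112] for a in np.arange(66.5,86,2)])
f=cams.grab_frame("top");cv2.imwrite("pics/t3.png",cv2.resize(f["img"][165:310,220:410],None,fx=4,fy=4,interpolation=cv2.INTER_CUBIC))
```

```text
(np.float64(0.1179), np.float64(65.4))
[-0.001, -0.002, 0.001]
[-0.004, -0.005, 0.001]
[-0.007, -0.007, 0.001]
[-0.01, -0.01, 0.001]
[-0.014, -0.013, 0.001]
[-0.017, -0.015, 0.001]
[-0.02, -0.018, 0.001]
[-0.024, -0.02, 0.001]
[-0.027, -0.022, 0.001]
[-0.031, -0.024, 0.001]
tilt fix [-0.005  0.008  0.   ] tcp [0.6067 0.2115 0.1126]
```

View pics/t3.png

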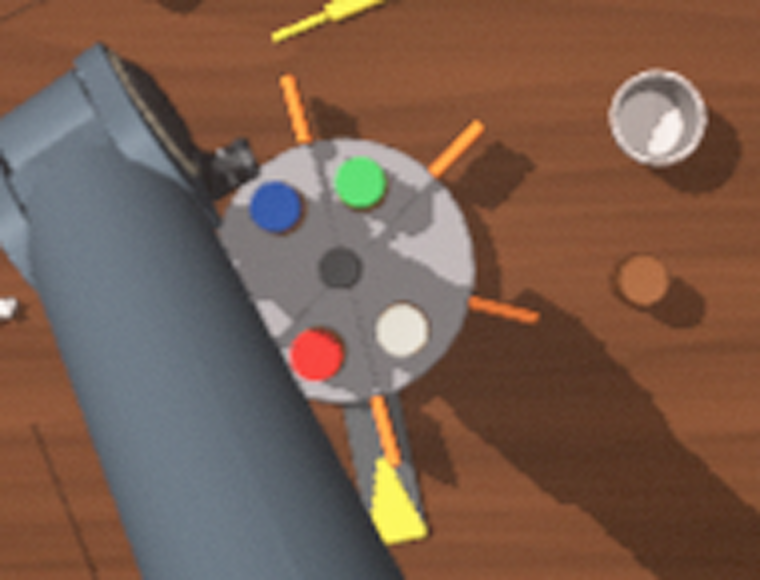

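The platter has turned about 121°. The red cap at (316,354) is one half-bay to the side of the front, with about 26° left to go.

Call:
apply_moves(
  plan=[
    [[0, 0, 0, -0.001, -0.002, 0, 0.0], [0, 0, 0, -0.004, -0.005, 0, 0.0], [0, 0, 0, -0.007, -0.007, 0, 0.0], [0, 0, 0, -0.01, -0.01, 0, 0.0], [0, 0, 0, -0.014, -0.013, 0, 0.0], [0, 0, 0, -0.017, -0.015, 0, 0.0], [0, 0, 0, -0.02, -0.018, 0, 0.0], [0, 0, 0, -0.024, -0.02, 0, 0.0], [0, 0, 0, -0.027, -0.022, 0, 0.0], [0, 0, 0, -0.027, -0.022, 0, 0.0]],
  ],
)

```text
time_s: 7.47
tcp_pos: [0.5708, 0.223, 0.1129]
eef_rot: [-3.076, -0.617, 0.017]
force: [-0.4, -0.2, -0.5]
opening: -0.0001
```

Run:
```python
from h import *
print(where())
rows([[*pol(.118,a),.112] for a in np.arange(83,95,1)])
f=cams.grab_frame("top");cv2.imwrite("pics/t4.png",cv2.resize(f["img"][165:310,220:410],None,fx=4,fy=4,interpolation=cv2.INTER_CUBIC))
```

```text
(np.float64(0.1195), np.float64(83.7))
[0.001, 0.002, 0.001]
[-0.001, 0.001, 0.001]
[-0.003, 0.0, 0.001]
[-0.005, -0.001, 0.001]
[-0.007, -0.002, 0.001]
[-0.009, -0.003, 0.001]
[-0.01, -0.004, 0.001]
[-0.012, -0.004, 0.001]
[-0.014, -0.005, 0.001]
[-0.016, -0.006, 0.001]
[-0.018, -0.007, 0.001]
[-0.02, -0.007, 0.001]
tilt fix [-0.006  0.01   0.   ] tcp [0.5708 0.223  0.1129]
```

View pics/t4.png

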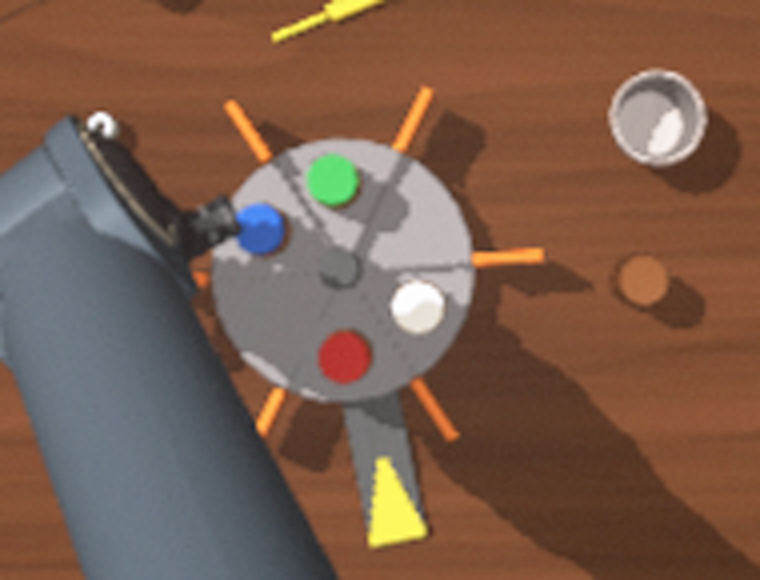

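Four tab ends are visible, at (231,103), (428,90), (543,255) and (455,438), and the red cap is at (345,355).

Run:
```python
from h import *
f=cams.grab_frame("top")
for c,z in[((231,103),.06),((428,90),.06),((543,255),.06),((455,438),.06),((345,355),.082)]:
    d=pt(f,220+c[0]/4,165+c[1]/4,z)-C;print(np.hypot(*d).round(3),np.degrees(np.arctan2(d[1],d[0])).round(1))
print(where())
```

```text
0.133 33.3
0.132 -26.6
0.135 -86.8
0.135 -146.2
0.056 -175.7
(np.float64(0.1194), np.float64(83.3))
```

Call:
apply_moves(
  plan=[
    [[0, 0, 0, -0.002, 0.001, 0.001, 0.0], [0, 0, 0, -0.004, 0.0, 0.001, 0.0], [0, 0, 0, -0.006, -0.001, 0.001, 0.0], [0, 0, 0, -0.008, -0.002, 0.001, 0.0], [0, 0, 0, -0.01, -0.003, 0.001, 0.0], [0, 0, 0, -0.012, -0.004, 0.001, 0.0], [0, 0, 0, -0.0135, -0.0045, 0.001, 0.0], [0, 0, 0, -0.0135, -0.0045, 0.001, 0.0], [0, 0, 0, -0.0135, -0.0045, 0.001, 0.0]],
  ],
)

```text
time_s: 8.32
tcp_pos: [0.5571, 0.222, 0.1121]
eef_rot: [-3.076, -0.616, 0.016]
force: [-1.2, -0.6, -0.6]
opening: -0.0001
```

Run:
```python
from h import *
print(where())
rows([[*pol(.118,a),.112] for a in (89,90,91,92,93)])
f=cams.grab_frame("top");cv2.imwrite("pics/t5.png",cv2.resize(f["img"][165:310,220:410],None,fx=4,fy=4,interpolation=cv2.INTER_CUBIC))
```

```text
(np.float64(0.1177), np.float64(90.3))
[0.003, 0.001, 0.0]
[0.001, -0.0, 0.0]
[-0.001, -0.001, 0.0]
[-0.003, -0.002, 0.0]
[-0.005, -0.002, 0.0]
tilt fix [-0.007  0.009  0.   ] tcp [0.5571 0.222  0.1121]
```

View pics/t5.png

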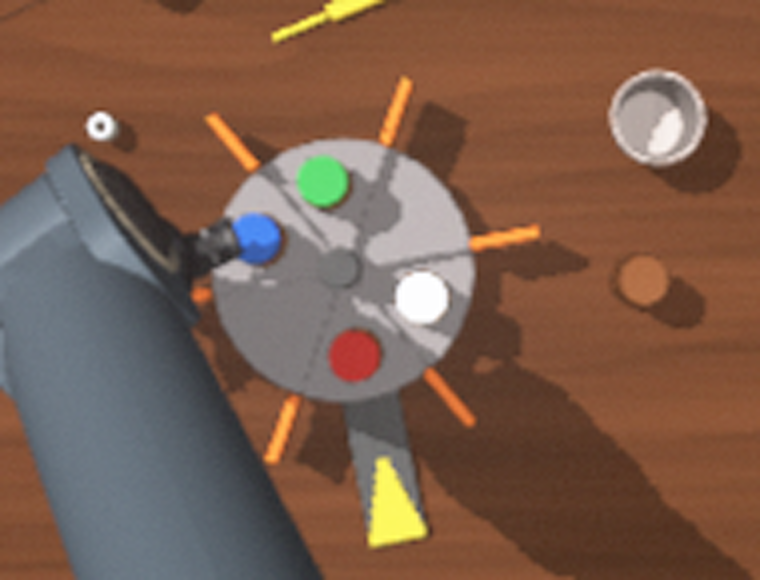

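Five tab ends are visible, at (209,117), (406,79), (540,232), (473,424) and (271,461). The red cap is at (354,355), almost in line with the arrow.

Run:
```python
from h import *
f=cams.grab_frame("top")
for c,z in[((209,117),.06),((406,79),.06),((540,232),.06),((473,424),.06),((271,461),.06),((354,355),.082),((383,459),.01),((398,541),.01)]:
    d=pt(f,220+c[0]/4,165+c[1]/4,z)-C;print(np.hypot(*d).round(3),np.degrees(np.arctan2(d[1],d[0])).round(1))
hsv=cv2.cvtColor(f["img"],cv2.COLOR_BGR2HSV);m=cv2.inRange(hsv,(25,120,150),(33,255,255));m[:250]=0;v,u=np.nonzero(m);d=pt(f,u.mean(),v.mean(),.01)-C
print("arrow centroid",len(u),np.hypot(*d),np.degrees(np.arctan2(d[1],d[0])));print(where())
```

```text
0.134 40.8
0.134 -19.4
0.135 -80.3
0.135 -139.8
0.134 160.0
0.057 -169.9
0.133 -168.8
0.19 -169.1
arrow centroid 188 0.16726004342590728 -169.25456839284863
(np.float64(0.1177), np.float64(90.2))
```

The platter phase is 40.3° against 40.9° wanted, and the red jar is at -169.9° against the arrow's -169.1°. That is within measuring error, so I'll back off from the tab and lift.

Run:
```python
from h import *
rows([[*pol(.118,a),.112] for a in (87,83)]+[[*pol(.118,83),.25]])
```

```text
[0.006, 0.002, 0.0]
[0.013, 0.006, -0.0]
[0.012, 0.005, -0.138]
tilt fix [-0.006  0.009  0.   ] tcp [0.5572 0.222  0.1121]
```

Call:
apply_moves(
  plan=[
    [[0, 0, 0, 0.006, 0.002, 0, 0.0], [0, 0, 0, 0.013, 0.005, 0, 0.0], [0, 0, 0, 0.013, 0.005, 0, 0.0], [0, 0, 0, 0.013, 0.005, -0.02, 0.0], [0, 0, 0, 0.013, 0.005, -0.045, 0.0], [0, 0, 0, 0.013, 0.005, -0.075, 0.0], [0, 0, 0, 0.013, 0.005, -0.105, 0.0], [0, 0, 0, 0.013, 0.005, -0.14, 0.0], [0, 0, 0, 0.03, -0.02, -0.17, 0.0], [0, 0, 0, 0.05, -0.05, -0.2, 0.0]],
  ],
)

```text
time_s: 9.25
tcp_pos: [0.5868, 0.2801, 0.3107]
eef_rot: [-3.079, -0.608, 0.013]
force: [1.6, 1.1, 0.1]
opening: 0.0005
```

Call:
apply_moves(
  plan=[
    [[0, 0, 0, 0.02, -0.025, 0, 0.0], [0, 0, 0, 0.04, -0.055, 0, 0.0], [0, 0, 0, 0.055, -0.085, 0, 0.0], [0, 0, 0, 0.055, -0.085, 0, 0.0], [0, 0, 0, 0.055, -0.085, 0, 0.0], [0, 0, 0, 0.055, -0.085, 0, 0.0]],
  ],
)

```text
time_s: 9.75
tcp_pos: [0.6055, 0.379, 0.31]
eef_rot: [-3.08, -0.608, 0.014]
force: [0.4, -1.1, -0.2]
opening: 0.0
```

Run:
```python
from h import *
f=cams.grab_frame("top");cv2.imwrite("pics/t6.png",cv2.resize(f["img"][165:310,220:410],None,fx=4,fy=4,interpolation=cv2.INTER_CUBIC))
```

```text
(no output)
```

View pics/t6.png

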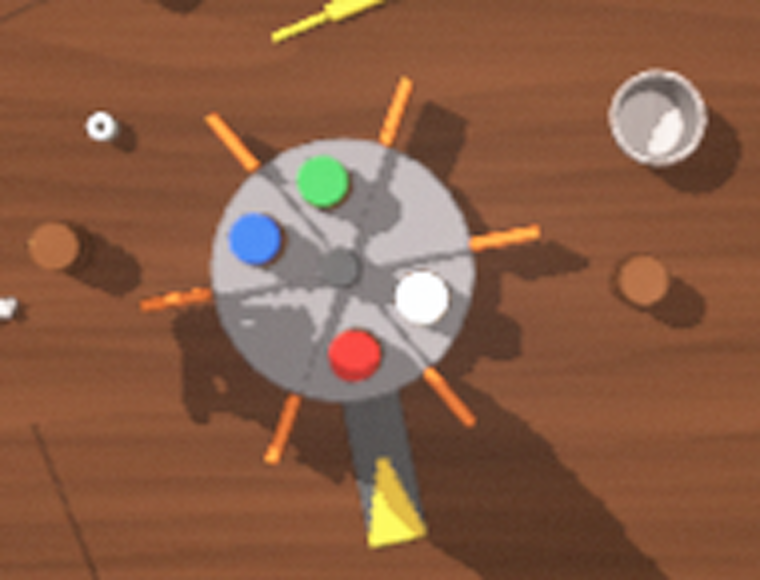

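The platter is at rest and the tab ends have not moved since the last picture. The red cap at (354,355) is in line with the arrow, the hand is clear, and the bystanders are where they started. I'll hand it in.

```bash
python3 -c "
from h import *
print(job.finish_job())"
```

```text
the job is handed in; nothing more can be done
None
```

The red-capped jar now stands at the front, in line with the yellow arrow. I turned the carousel about 146° anticlockwise by pushing one orange tab with the closed fingers, then backed off and lifted the hand clear. The job was handed in at about 9.8 s of the 58 s allowed.

- **Alignment:** the last measurement, taken just before backing off, put the red jar at -169.9° and the arrow at about -169.1°. By the tabs, the platter was about 0.6° short. Both gaps are about the size of the measuring error, so I did not nudge it further.
- **Final picture:** the platter had not moved since that measurement. All four jars were in their bays. The cup, spacer, brown jars and the visible parts of the pick and axle were where they started.
- **Forces:** the readings after each move stayed under about 2 N.

No check failed. The two alignment figures differ by about 0.2°, which is within reading error.

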